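# Index a sign ring to the third stop for drilling

## Robot

A 6-joint arm with a two-finger parallel gripper is mounted at the origin on the work surface. World frame = base frame: x ahead of the robot, y to its left, z up, the work surface at z = 0. Lengths are in mm, angles in rad, forces in N, time in s.
With the tool pointing down it reaches from about 400 to 925 mm from the base axis. Payload 12.5 kg.
Tool frame: the origin (TCP) lies midway between the tips of the shut fingers; the grasp point (between the pads) lies 19 mm behind it (env.pinch_z is the z of the grasp point in the tool frame, in mm); z points along the fingers, y is the line along which they close (so a half turn about z gives the same grasp; the last joint's range is limited). The gripper opens to 95 mm and grips with 3 to 60 N. Pads are 20 mm wide; open, the fingers measure 119 mm over their backs; the gripper's body (75 mm by 180 mm) begins 59 mm behind the grasp point.
Start: joints at [0.998, 0.491, 1.559, -0, 1.092, -0.106], TCP at [281.256, 558.159, 214.661] pointing down, gripper open.
Joint ranges: [-3.1, 3.1], [-0.84, 2.19], [0.05, 2.79], [-1.13, 4.28], [0.06, 2.93], [-2.69, 2.69]. Speed limits (rad/s): [2.22, 2.22, 2.79, 3.14, 3.14, 3.14].

## Interface

Orientations are given as [roll, pitch, yaw] about the fixed x, y, z axes, in that order (R = Rz(yaw) Ry(pitch) Rx(roll)).
In Python, from cell import env, eyes gives the robot as it stands.
- The arm moves only by the shell command python3 -m inch 'ROWS'. ROWS is JSON, a list of rows, each a list of 3 entries, a list of its own where there are three numbers: the shift along the tool's x, y, z in units of 60 mm (1.0 is 60 mm), then the turn about the tool's z in units of 5 degrees (1.0 is 5 degrees), then the closure, from -1 (fully open) to 1 (shut). In form: [[[tx, ty, tz], turn, claw], ...]. A call has exactly 10 rows; each row shifts and turns the commanded pose from where the row before left it, along the tool's axes as they then stand; what a row does not reach is not made up. A row lasts 1/8 s, in which the tool goes at most 62.5 mm and 10.7 degrees, less where a joint would pass 70% of its speed; a pose out of reach is approached as far as the arm can. A call is refused whole if a number of a shift passes 1 or a number of a turn 1, either way. A call with a gripper value outside its range is refused whole. The fingers move at their own pace and stop on an object; the grip force is fixed at half the most. Time passes only in rows, so rows that do not move let the fingers close, or fill a call up. It gives the time, the measured TCP pose, the force, the opening and the grip force at its end, in the units of the state.
- env.state(): the state, without advancing time (a new reading comes with each control period).
- eyes.read_camera(name): name is "side" or "top" or "wrist"; returns a dict with "pixels" (384x512x3 uint8, red, green, blue), "fx", "fy", "cx", "cy" (pixels), "distortion" ([k1, k2, p1, p2, k3] as OpenCV has them; the pictures are not rectified), "extrinsics" (4x4, takes a point from world to camera coordinates). Camera axes: x right, y down, z forward; pixel columns grow to the right and rows downward; lengths in mm; the calibration is good to about 2 mm. A picture is of the moment at which its call begins. There is no depth.
- env.job_done(): hands the job in; it is judged then, once.
Trained networks look in a picture, given as the dict that the camera call returned (one of the last four; its "shot" number tells which), for a name from the list of things; names that differ only in an ending like _2 or _b are one class to them, and where a whole thing is asked for, a point or a joint stands for the part that bears it (a point fixed in the world has none). Each returns a list of dicts, best first, with "score" (0 to 1); they miss things now and then, are a little off and sometimes report something else, mostly with a low value. They report only what shows in the picture. A call takes as long as a camera call. They do not tell look-alikes from the thing itself.
- eyes.boxes_of(name, picture): "centre" ([row, column] in pixels, amid what is visible of it).
- eyes.cut_out(name, picture): "mask" (384x512 bool, what is visible of it) and "centre" ([row, column] in pixels, amid what is visible of it).
- eyes.spot_point(name, picture): "centre" ([row, column] in pixels: a listed point, or the origin of a listed thing).
The state is a dict: "t": time; "joints": joint angles; "qvel": joint speeds; "tau": joint torques, N m; "eef_pos": TCP position; "tcp_rot": TCP orientation; "ft_force": force on the tool from outside, world axes, zero at the start; "moment": the same for the moment, N m; "opening": opening from 0.0 (shut) to 1.0 (fully open); "grip_force": force on a finger pad.
Only numpy, scipy, OpenCV 4.12 (cv2) and the standard library are available. Lean on these libraries where they do the work, as an engineer would, in place of code of your own. Each camera call takes 0.05 s, during which the arm holds its last target. There are 200 camera calls.

## Task

Lower the blue sign ring over the round boss of the indexing plate so that it lies flat on the plate, without dropping it, and let go of it. Then grip the indexing knob and turn it clockwise from its home stop, feeling each click, to the third stop without running past it. The knob springs back when let go, so finish while still holding it at the third stop, ready for drilling, and leave everything else on the bench where it is.

Things in the scene. Friction and masses are not known exactly. Their poses are not given: they have to be found in the camera images.
- ring: the loose dark blue painted metal sign ring: a plain round ring, outer diameter 64 mm, hole 42 mm, 28 mm high, 120 g (varies), lying flat on the bench among other blue pieces (an arch, an angle and a bar, all 28 mm high); origin at the centre of its underside, z up. Nothing stands nearer than 25 mm to its sides along world y.
- fixture: the indexing fixture, fixed: a grey box 120 x 260 mm, 45 mm high, on a 140 x 280 x 6 mm foot plate; its position and yaw vary. Origin at the centre of its underside, z up, y along its length: the round steel indexing plate is on top towards its -y end (75 mm from the middle), the black knob on top towards its +y end (75 mm from the middle)
- plate_top (a point): centre of the upper face of the steel indexing plate (diameter 104 mm), 55 mm above the bench; z up. On it stands a round locating boss, diameter 38 mm, 16 mm high, its top 6 mm tapering to 28 mm. The plate is geared to the knob and turns with it by the same angle in the same direction
- knob: the grip of the black indexing knob: an upright bar 52 mm long (its x), 14 mm thick (its y), 40 mm high, on a round skirt of diameter 60 mm; origin at the centre of the bar's underside, on the turning axis, 51 mm above the bench, z up; the top of the bar is 91 mm above the bench. It turns with the joint. At home its x is along the fixture's x; white mark at its -x end
- knob_grip (a point): on the turning axis of the knob, 27 mm above the underside of the grip bar (78 mm above the bench): the height to pinch the bar across its 14 mm
- index (a joint): turn of the knob, rad: 0 at the home stop (start), growing clockwise from above, to 2.35. Stops every 24 degrees: first 0.419, second 0.838, third 1.257, fourth 1.676. A return spring resists with about 0.12 N m; detents make it about 0.17 on leaving a stop, falling past the ridge midway to 0.07 as the next seats. Released, it runs home
- arch: bystander: blue U-shaped sign piece, about 60 x 60 x 28 mm, loose; origin near its middle on its underside
- angle: bystander: blue L-shaped sign piece, about 65 x 60 x 28 mm, loose; origin near its middle on its underside
- bar: bystander: blue straight sign piece, 75 x 16 x 28 mm, loose; origin at the centre of its underside
- jar: bystander: clear jar, diameter 60 mm, 80 mm high; origin at the centre of its underside
- tape: bystander: roll of paper tape, diameter 90 mm, 45 mm high, lying flat; origin at the centre of its underside
- driver: bystander: screwdriver 200 mm long, lying on the bench along its x
- offcut: bystander: wooden block 50 x 90 x 40 mm; origin at the centre of its underside
Mind the look-alikes: they are no part of the job. Leave any green or pink look-alike of the ring alone.

How it is judged (in metres and radians):
On the way, in this order (a step that is already met when the one before it is completed fails the run):
1. the ring lies flat on the plate over the boss, let go, with the knob still at home (horizontal distance between ring and plate_top below 0.006 m and z of ring in the frame of plate_top between -0.004 and 0.004 m and angle between ring's own z axis and vertical below 0.08 rad and contact force between the fingers and ring below 0.3 N and value of joint index below 0.15 rad), for 0.2 s.
2. the knob is gripped and passes the first stop (value of joint index above 0.35 rad and contact force between the fingers and knob above 1 N).
3. the knob is held at the third stop (value of joint index between 1.127 and 1.387 rad and contact force between the fingers and knob above 1 N), for 0.2 s.
At the end, for the whole second after the job is handed in: Fingers hold the knob (over 1 N) still (0.1 rad/s) at 1.257 rad within 0.13, the ring clear of it; the ring is flat on the plate over the boss (centre within 6 mm, height 4 mm, tilt 0.08 rad), not touched by the fingers; each bystander within 30 mm of its start (all of step 3 and velocity of joint index between -0.1 and 0.1 rad/s and contact force between ring and knob below 0.3 N and horizontal distance between ring and plate_top below 0.006 m and z of ring in the frame of plate_top between -0.004 and 0.004 m and angle between ring's own z axis and vertical below 0.08 rad and contact force between the fingers and ring below 0.3 N and distance of each of arch, angle, bar, jar, tape, driver, offcut from where it was at the start of the episode below 0.03 m); the arm keeps its last pose, push and grip.
It fails at once if the knob is turned past the third stop (over the ridge towards the fourth, more than 1.47 rad) (value of joint index above 1.47 rad).
It fails at once if the ring is dropped (moves faster than 0.5 m/s with no finger on it) (contact force between the fingers and ring below 0.01 N and linear speed of ring above 0.5 m/s).
It fails at once if a bystander is pushed more than 30 mm or knocked over (distance of any of arch, angle, bar, jar, tape, driver, offcut from where it was at the start of the episode above 0.03 m or angle between jar's own z axis and vertical above 0.5 rad).
It also fails if it takes over 64 s, if anything falls off the work surface, if the arm or the gripper's body presses on something with over 40 N, if the wrist force passes 120 N, or if a joint passes its speed limit or range.

## Working session

There is one attempt and no reset: what is moved stays moved. The work goes in short steps, Python scripts to look and compute and a shell command to move; the robot and the scene stay as the last step left them, time stands still between calls to the robot, and variables do not carry over. Pictures are saved under pics/ and viewed, at most 10 in all, crops included, and the job is handed in when it is done.

```bash
ls; mkdir -p pics
cat > h.py <<'E'
import numpy as np, cv2
from cell import env, eyes
def K(p): return np.array([[p["fx"],0,p["cx"]],[0,p["fy"],p["cy"]],[0,0,1.]])
def ray(p,rc):
    u=cv2.undistortPoints(np.array([[[rc[1],rc[0]]]],float),K(p),np.array(p["distortion"],float))[0,0]
    E=np.array(p["extrinsics"]);R=E[:3,:3];t=E[:3,3]
    d=R.T@np.array([u[0],u[1],1.]);return -R.T@t,d/np.linalg.norm(d)
def atz(p,rc,z):
    o,d=ray(p,rc);return o+d*(z-o[2])/d[2]
def tri(rs):
    A=np.zeros((3,3));b=np.zeros(3)
    for o,d in rs:
        M=np.eye(3)-np.outer(d,d);A+=M;b+=M@o
    return np.linalg.solve(A,b)
def proj(p,X):
    E=np.array(p["extrinsics"]);
    return cv2.projectPoints(np.array([X],float),cv2.Rodrigues(E[:3,:3])[0],E[:3,3],K(p),np.array(p["distortion"],float))[0][0,0][::-1]
def save(p,n): cv2.imwrite("pics/"+n,cv2.cvtColor(p["pixels"],cv2.COLOR_RGB2BGR))
E
python3 - <<'E'
from h import *
np.set_printoptions(precision=1,suppress=True)
T=eyes.read_camera("top");S=eyes.read_camera("side");W=eyes.read_camera("wrist")
cv2.imwrite("pics/a.png",cv2.cvtColor(np.hstack([T["pixels"],S["pixels"]]),cv2.COLOR_RGB2BGR)) 
save(T,"top.png");save(S,"side.png");save(W,"wrist.png")
for n in ["ring","plate_top","knob","knob_grip","fixture","arch","jar","tape","driver","offcut"]:
  for nm,p in(("T",T),("S",S),("W",W)):
    print(n,nm,[(np.round(d["centre"]).tolist(),round(d["score"],2)) for d in eyes.spot_point(n,p)[:4]])
for nm,p in(("T",T),("S",S),("W",W)): print(nm,[np.round(ray(p,[192,256])[0])],ray(p,[192,256])[1])
print(env.state())
E
```

```text
pics
ring T [([216.0, 210.0], 0.76), ([226.0, 171.0], 0.55), ([264.0, 193.0], 0.52)]
ring S [([295.0, 311.0], 0.8), ([296.0, 264.0], 0.74), ([251.0, 272.0], 0.58)]
ring W []
plate_top T [([182.0, 317.0], 0.74)]
plate_top S [([149.0, 297.0], 0.95)]
plate_top W []
knob T [([216.0, 272.0], 0.63)]
knob S [([191.0, 307.0], 0.96)]
knob W []
knob_grip T [([212.0, 274.0], 0.77)]
knob_grip S [([188.0, 306.0], 0.67)]
knob_grip W []
fixture T [([204.0, 294.0], 0.86)]
fixture S [([182.0, 300.0], 0.81)]
fixture W []
arch T [([191.0, 168.0], 0.77)]
arch S [([275.0, 225.0], 0.85)]
arch W []
jar T [([130.0, 203.0], 0.56)]
jar S [([222.0, 185.0], 0.72)]
jar W []
tape T [([132.0, 143.0], 0.9)]
tape S [([272.0, 146.0], 0.58), ([357.0, 247.0], 0.57)]
tape W []
driver T [([222.0, 367.0], 0.7)]
driver S [([141.0, 344.0], 0.53)]
driver W []
offcut T [([156.0, 371.0], 0.68)]
offcut S [([117.0, 292.0], 0.85)]
offcut W []
T [array([ 308.,  -53., 1267.])] [ 0.2 -0.  -1. ]
S [array([315., 576., 953.])] [ 0.2 -0.6 -0.8]
W [array([209., 595., 385.])] [ 0.2 -0.1 -1. ]
{'t': 1.65, 'joints': array([ 1. ,  0.5,  1.6, -0. ,  1.1, -0.1]), 'qvel': array([-0.,  0., -0.,  0.,  0., -0.]), 'tau': array([ -0. , -61.2, -25.8,   0.1,   0. ,  -0. ]), 'eef_pos': array([281.3, 558.2, 214.7]), 'tcp_rot': array([3.1, 0. , 2.7]), 'ft_force': array([0.2, 0.4, 0.1]), 'moment': array([-0. ,  0.1,  0. ]), 'grip_force': 0.0, 'opening': 0.9970489297036379}
```

View pics/top.png

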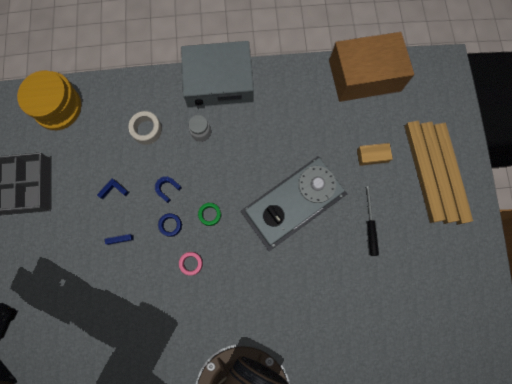

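View pics/side.png

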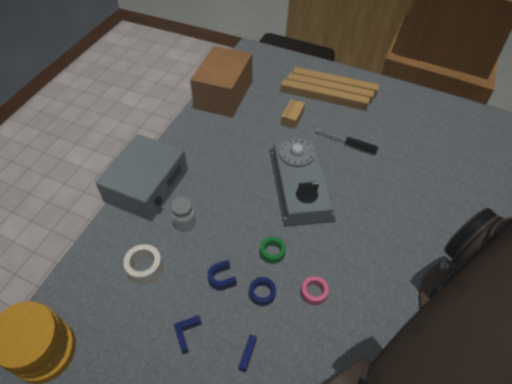

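The top view shows these ring candidates:
- dark blue ring (225,170)
- green ring (214,209)
- pink ring (264,190)
- blue arch (188,167)
- tape (126,143)

I choose the dark blue closed ring, which is at (291,262) in the side view. The plate is at (183,318) and the knob at (215,273).

Run:
```python
from h import *
np.set_printoptions(precision=1,suppress=True)
T=eyes.read_camera("top");S=eyes.read_camera("side")
def near(n,p,rc,f=eyes.spot_point):
    L=[np.array(d["centre"]) for d in f(n,p)]
    L=[c for c in L if np.hypot(*(c-rc))<18]
    return L[0] if L else None
for n,a,b in [("ring",(226,171),(293,263)),("plate_top",(183,318),(149,297)),("knob",(215,273),(191,307)),("knob_grip",(213,274),(188,306)),("fixture",(203,294),(182,300))]:
    c=near(n,T,a);d=near(n,S,b);print(n,c,d)
    if c is not None and d is not None:
        X=tri([ray(T,c),ray(S,d)]);print("  tri",X,"reproj",proj(T,X)-c,proj(S,X)-d)
# ring colour centroid
for p,rc in((T,(226,171)),(S,(293,263))):
    h=p["pixels"].astype(int);m=((h[...,2]-h[...,0]>35)&(h[...,2]-h[...,1]>30)).astype(np.uint8)
    n,l,st,ce=cv2.connectedComponentsWithStats(m)
    k=min([i for i in range(1,n) if st[i,4]>40],key=lambda i:np.hypot(*(ce[i][::-1]-rc)))
    c,_=cv2.findContours((l==k).astype(np.uint8),cv2.RETR_EXTERNAL,cv2.CHAIN_APPROX_NONE)
    e=cv2.fitEllipse(max(c,key=len));print("ell",e, atz(p,e[0][::-1],14),atz(p,e[0][::-1],20))
cr=np.hstack([cv2.resize(T["pixels"][180:280,140:240],(400,400)),cv2.resize(S["pixels"][240:340,210:310],(400,400))])
cv2.imwrite("pics/crop.png",cr[...,::-1])
```

```text
ring [224.  171.5] [294.8 262.1]
  tri [473.1 165.2 -14.4] reproj [1.3 0.2] [-0.6 -1.5]
plate_top [182.5 315. ] [150.9 298. ]
  tri [ 543.5 -248.5   59.7] reproj [1.7 0.3] [-0.6 -1.6]
knob [217.3 271.9] [192.6 305.9]
  tri [ 465.7 -120.7   52.6] reproj [-0.9 -0.1] [0.3 0.8]
knob_grip [212.1 274.1] [188.4 304.5]
  tri [ 475.7 -127.8   58.8] reproj [0.2 0. ] [-0.1 -0.2]
fixture [203.6 295. ] [181.5 300.9]
  tri [ 503.8 -193.5    0.1] reproj [-0. -0.] [0. 0.]
ell ((169.09584045410156, 224.36776733398438), (21.314477920532227, 21.793092727661133), 55.205501556396484) [472.7 167.5  14. ] [471.9 166.4  20. ]
ell ((262.2113952636719, 289.3669128417969), (23.24576759338379, 25.01762580871582), 96.7262191772461) [469.9 164.5  14. ] [469.  167.1  20. ]
```

View pics/crop.png

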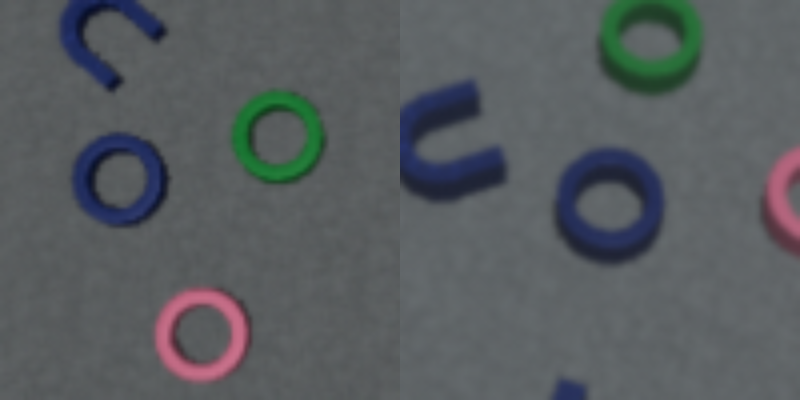

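The crop confirms a closed, round, dark blue ring, at (180,120) in the left half and (205,610) in the right half. The arch next to it is open. Next I work out the approach.

```bash
cat >> h.py <<'E'
def delta(xyz,yaw):
    s=env.state();p=np.array(s["eef_pos"]);r=s["tcp_rot"]
    dy=(yaw-r[2]+np.pi/2)%np.pi-np.pi/2   # half-turn equivalent
    y=r[2]+dy; R=np.array([[np.cos(y),np.sin(y),0],[np.sin(y),-np.cos(y),0],[0,0,-1]])
    d=R.T@(np.array(xyz)-p)
    print("t %.2f pos %s rpy %s turn_units %.2f shift_units %s"%(s["t"],np.round(p,1),np.round(r,4),-np.degrees(dy)/5,np.round(d/60,3)))
E
python3 -c "
from h import *
delta([471,166,200],np.pi)"
```

```text
t 2.25 pos [281.3 558.2 214.7] rpy [ 3.1415 -0.      2.6748] turn_units -5.35 shift_units [-3.162 -6.536  0.244]
```

```bash
python3 -m inch '[[[0,0,0],-0.9,-0.7],[[0,0,0],-0.9,-0.7],[[0,0,0],-0.9,-0.7],[[0,0,0],-0.9,-0.7],[[0,0,0],-0.9,-0.7],[[0,0,0],-0.85,-0.7],[[-0.3,-0.7,0],0,-0.7],[[-0.4,-0.8,0],0,-0.7],[[-0.4,-0.8,0],0,-0.7],[[-0.4,-0.8,0],0,-0.7]]' && python3 -m inch '[[[-0.4,-0.8,0],0,-0.7],[[-0.4,-0.8,0],0,-0.7],[[-0.4,-0.8,0],0,-0.7],[[-0.3,-0.6,0],0,-0.7],[[-0.16,-0.4,0.24],0,-0.7],[[0,0,0],0,-0.7],[[0,0,0],0,-0.7],[[0,0,0],0,-0.7],[[0,0,0],0,-0.7],[[0,0,0],0,-0.7]]'
cat > wring.py <<'E'
from h import *
def ringlook(name=None):
    W=eyes.read_camera("wrist")
    h=W["pixels"].astype(int);m=((h[...,2]-h[...,0]>25)&(h[...,2]-h[...,1]>20)).astype(np.uint8)
    n,l,st,ce=cv2.connectedComponentsWithStats(m)
    for i in range(1,n):
        if st[i,4]<300: continue
        c,_=cv2.findContours((l==i).astype(np.uint8),cv2.RETR_EXTERNAL,cv2.CHAIN_APPROX_NONE)
        e=cv2.fitEllipse(max(c,key=len));print("blob",st[i],"ell",np.round(e[0],1),np.round(e[1],1),"z14:",np.round(atz(W,e[0][::-1],14),1),"z28",np.round(atz(W,e[0][::-1],28),1))
    for d in eyes.spot_point("ring",W): print(np.round(d["centre"],1),round(d["score"],2),"z0:",np.round(atz(W,d["centre"],0),1))
    if name: save(W,name)
    return W
if __name__=="__main__":
    ringlook("w1.png"); delta([471,166,200],np.pi)
E
python3 wring.py
```

```text
t: 3.5
eef_pos: [371.8, 370.7, 214.8]
tcp_rot: [3.141, 0.0, -3.141]
ft_force: [0.9, 0.7, 0.1]
opening: 0.852
grip_force: 0.0
t: 4.75
eef_pos: [470.8, 168.6, 200.4]
tcp_rot: [3.141, 0.0, -3.141]
ft_force: [-1.3, 0.3, -1.0]
opening: 0.844
grip_force: 0.0
blob [ 348  141   71   22 1170] ell [382.1 151.2] [17.8 87.4] z14: [440.9 314.8  14. ] z28 [438.9 309.   28. ]
blob [ 230  147   54   56 1581] ell [256.6 174.8] [53.4 55.1] z14: [469.9 166.3  14. ] z28 [466.8 166.4  28. ]
blob [ 227  222   59   61 1698] ell [258.2 255.2] [52.2 55.4] z14: [576.5 168.2  14. ] z28 [569.2 168.3  28. ]
blob [353 241  64  39 558] ell [385.9 255.3] [37.4 70.3] z14: [577.7 336.2  14. ] z28 [570.3 329.6  28. ]
[183.7 165.7] 0.87 z0: [484.5  51.6   0. ]
[ 74.2 211.7] 0.81 z0: [354.9 114.8   0. ]
[171.4 256.2] 0.67 z0: [468.8 165.7   0. ]
t 4.85 pos [470.8 168.4 200.3] rpy [ 3.1415e+00  1.0000e-04 -3.1412e+00] turn_units 0.00 shift_units [-0.003 -0.04   0.005]
```

View pics/w1.png

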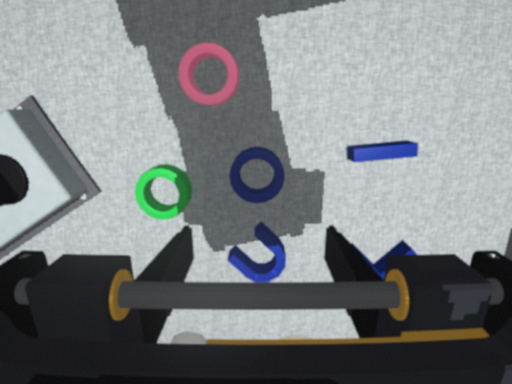

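The wrist view shows the blue ring at (175,257), clear of the arch at (255,258) and the green ring at (190,162). It lies at about (470,166). I'll go down and grip.

```bash
python3 -m inch '[[[0.02,-0.03,0.5],0,-0.7],[[0,0,0.6],0,-0.7],[[0,0,0.6],0,-0.7],[[0,0,0.6],0,-0.7],[[0,0,0.5],0,-0.7],[[0,0,0.3],0,-0.7],[[0,0,0.17],0,-0.7],[[0,0,0],0,-0.7],[[0,0,0],0,-0.7],[[0,0,0],0,-0.7]]' && python3 -m inch '[[[0,0,0],0,0.2],[[0,0,0],0,1],[[0,0,0],0,1],[[0,0,0],0,1],[[0,0,0],0,1],[[0,0,0],0,1],[[0,0,0],0,1],[[0,0,0],0,1],[[0,0,0],0,1],[[0,0,0],0,1]]'
```

```text
t: 6.1
eef_pos: [470.0, 166.5, 4.7]
tcp_rot: [3.141, 0.001, -3.142]
ft_force: [-0.3, 0.7, -0.3]
opening: 0.851
grip_force: 0.0
t: 7.35
eef_pos: [469.7, 166.4, 4.2]
tcp_rot: [3.141, 0.0, -3.142]
ft_force: [-0.8, -1.0, 5.2]
opening: 0.661
grip_force: 30.0
```

```bash
python3 -m inch '[[[0,0,-0.3],0,1],[[0,0,-0.6],0,1],[[0,0,-0.8],0,1],[[0,0,-0.8],0,1],[[0,-0.3,-0.6],0,1],[[-0.2,-0.7,-0.4],0,1],[[-0.3,-0.8,-0.2],0,1],[[-0.3,-0.8,-0.1],0,1],[[-0.3,-0.8,0],0,1],[[-0.3,-0.8,0],0,1]]' && python3 -m inch '[[[-0.2,-0.8,0],0,1],[[-0.2,-0.7,0],0,1],[[-0.2,-0.6,0],0,1],[[0,-0.4,0],0,1],[[0,-0.2,0],0,1],[[0,0,0],0,1],[[0,0,0],0,1],[[0,0,0],0,1],[[0,0,0],0,1],[[0,0,0],0,1]]'
python3 - <<'E'
from h import *
W=eyes.read_camera("wrist");save(W,"w2.png")
for n,z in(("ring",0),("plate_top",55),("knob",51),("knob_grip",78),("fixture",0)):
    print(n,[(np.round(d["centre"],1),round(d["score"],2),np.round(atz(W,d["centre"],z),1)) for d in eyes.spot_point(n,W)])
delta([544,-248,240],np.pi)
E
```

```text
t: 8.6
eef_pos: [553.9, -87.2, 231.7]
tcp_rot: [3.141, -0.001, 3.142]
ft_force: [0.2, -0.1, -1.2]
opening: 0.657
grip_force: 30.0
t: 9.85
eef_pos: [589.8, -247.4, 232.1]
tcp_rot: [-3.142, 0.0, -3.141]
ft_force: [-0.1, -0.1, -2.1]
opening: 0.657
grip_force: 30.0
ring [(array([ 92.8, 489.2]), 0.58, array([487.2,  56. ,   0. ])), (array([101.7, 304.7]), 0.41, array([ 504. , -188.8,    0. ]))]
plate_top [(array([140.5, 252.5]), 0.67, array([ 547.2, -254.2,   55. ]))]
knob [(array([ 65.1, 367.7]), 0.66, array([ 465.1, -128.6,   51. ]))]
knob_grip [(array([ 66.1, 379. ]), 0.9, array([ 469.1, -126. ,   78. ]))]
fixture [(array([100.5, 305.8]), 0.96, array([ 502.5, -187.5,    0. ]))]
t 10.15 pos [ 589.7 -247.6  232. ] rpy [ 3.1415  0.     -3.1416] turn_units 0.00 shift_units [ 0.762 -0.006 -0.134]
```

View pics/w2.png

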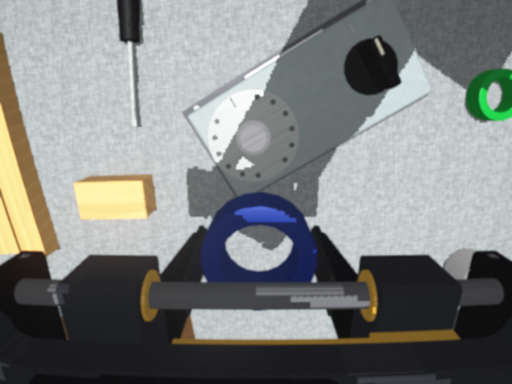

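The ring is held, with its centre near (240,259). The plate boss is at (137,253), the knob at (65,370) with its white mark at (45,379). Next I refine the fixture pose by fitting the known circles to image edges in several views.

```bash
cat > fit.py <<'E'
from h import *
from scipy.optimize import minimize
a=np.linspace(0,2*np.pi,120,endpoint=False);C=np.c_[np.cos(a),np.sin(a)]
def projN(p,X):
    E=np.array(p["extrinsics"]);return cv2.projectPoints(np.asarray(X,float),cv2.Rodrigues(E[:3,:3])[0],E[:3,3],K(p),np.array(p["distortion"],float))[0][:,0]
def prep(p,s):
    g=cv2.GaussianBlur(cv2.cvtColor(p["pixels"],cv2.COLOR_RGB2GRAY).astype(np.float32),(0,0),s)
    return np.minimum(np.hypot(cv2.Sobel(g,5,1,0),cv2.Sobel(g,5,0,1)),60)
def samp(G,uv):
    m=uv.astype(np.float32);return cv2.remap(G,m[None,:,0],m[None,:,1],cv2.INTER_LINEAR)[0].mean()
def circ(p,G,xy,feats):  # feats (r,z,w)
    return sum(w*samp(G,projN(p,np.c_[xy+r*C,np.full(len(C),z)])) for r,z,w in feats)
def fitc(p,x0,feats,rng=10,s=1.2):
    G=prep(p,s);x0=np.array(x0,float);best=(-1,)
    for dx in np.arange(-rng,rng+.1,1):
        for dy in np.arange(-rng,rng+.1,1):
            v=circ(p,G,x0+[dx,dy],feats)
            if v>best[0]: best=(v,x0+[dx,dy])
    r=minimize(lambda q:-circ(p,G,q,feats),best[1],method="Nelder-Mead",options=dict(xatol=.05,initial_simplex=best[1]+np.array([[0,0],[1,0],[0,1]])))
    return r.x,-r.fun
PL=[(52,55,1),(14,71,.7),(19,65,.7)]
KN=[(30,51,1)]
E
python3 - <<'E'
from fit import *
W=eyes.read_camera("wrist");T=eyes.read_camera("top");S=eyes.read_camera("side")
for n,p in(("W",W),("T",T),("S",S)):
    print(n,"plate",fitc(p,(545,-251),PL),"disc",fitc(p,(545,-251),PL[:1])[0],"boss",fitc(p,(545,-251),PL[1:])[0],"knob",fitc(p,(468,-127),KN))
    # height check: fit at other z
    print("   z-scan",[(z,round(fitc(p,(545,-251),[(52,z,1)],6)[1],1)) for z in(35,45,55,65,75)])
s=env.state();x,y,z=s["eef_pos"]
print("ring offset: top circles",fitc(W,(x,y),[(32,z+23.8,1),(21,z+23.8,1)],8), fitc(W,(x,y),[(32,z+23.8,1)],8),x,y)
E
```

```text
W plate (array([ 543.12118152, -253.59995211]), np.float64(97.79684448242188)) disc [ 543.38948679 -253.58297992] boss [ 542.81992211 -253.65075245] knob (array([ 467.77869657, -123.24163574]), np.float64(58.59558868408203))
   z-scan [(35, np.float64(33.9)), (45, np.float64(31.3)), (55, np.float64(35.0)), (65, np.float64(29.5)), (75, np.float64(29.2))]
T plate (array([ 549.03718841, -259.10055566]), np.float64(2.745171070098877)) disc [ 567.77075898 -185.6303432 ] boss [ 548.1617527  -259.52470684] knob (array([ 479.26115631, -106.53712352]), np.float64(23.54401397705078))
   z-scan [(35, np.float64(17.9)), (45, np.float64(1.4)), (55, np.float64(1.4)), (65, np.float64(1.4)), (75, np.float64(1.4))]
S plate (array([ 557.22749264, -255.51740279]), np.float64(78.32713317871094)) disc [ 596.23921527 -244.42063438] boss [ 566.98690953 -266.17871174] knob (array([ 466.7163868 , -124.84367275]), np.float64(54.01377487182617))
   z-scan [(35, np.float64(28.5)), (45, np.float64(22.1)), (55, np.float64(21.8)), (65, np.float64(19.9)), (75, np.float64(19.8))]
ring offset: top circles (array([ 589.74070319, -247.45999862]), np.float64(69.76158142089844)) (array([ 589.79619221, -247.80268428]), np.float64(36.168392181396484)) 589.6945801159233 -247.66411349369335
```

```bash
python3 -m inch '[[[0.1,-0.05,0.2],0,1],[[0.1,-0.05,0.4],0,1],[[0,0,0.4],0,1],[[0,0,0.2],0,1],[[0,0,0.1],0,1],[[0,0,0],0,1],[[0,0,0],0,1],[[0,0,0],0,1],[[0,0,0],0,1],[[0,0,0],0,1]]'
python3 - <<'E'
from fit import *
W=eyes.read_camera("wrist");T=eyes.read_camera("top");S=eyes.read_camera("side");save(W,"w3.png")
print("plate",fitc(W,(543,-253.6),PL,6),"disc",fitc(W,(543,-253.6),PL[:1],6)[0],"boss",fitc(W,(543,-253.6),PL[1:],6)[0],"knob",fitc(W,(468,-124),KN,6))
print("boss z",[(z,np.round(fitc(W,(543,-253.6),[(14,z+16,1),(19,z+10,1)],6)[0],1)) for z in(45,55,65)])
print("knob side",fitc(S,(468,-124),KN,6))
s=env.state();x,y,z=s["eef_pos"]
print("ring",fitc(W,(x,y),[(32,z+23.8,1),(21,z+23.8,1)],6),x,y,z)
for n,zz in(("plate_top",55),("knob_grip",78)):
    print(n,[(round(d["score"],2),np.round(atz(W,d["centre"],zz),1)) for d in eyes.spot_point(n,W)])
im=W["pixels"].copy()
for r,zz,w in PL:
    for u,v in projN(W,np.c_[np.array([543.1,-253.6])+r*C,np.full(120,zz)]):
        if 0<=int(v)<384 and 0<=int(u)<512: im[int(v),int(u)]=(255,0,0)
cv2.imwrite("pics/w3o.png",im[...,::-1])
E
```

```text
t: 11.55
eef_pos: [577.8, -253.6, 154.2]
tcp_rot: [-3.142, 0.0, -3.141]
ft_force: [-0.2, 0.1, -1.4]
opening: 0.659
grip_force: 30.0
plate (array([ 543.0866765 , -253.39267325]), np.float64(89.38990783691406)) disc [ 537.40680877 -258.66908341] boss [ 542.93496538 -253.41567602] knob (array([ 466.26598293, -124.07085407]), np.float64(53.69843292236328))
boss z [(45, array([ 544.6, -253.4])), (55, array([ 542.9, -253.4])), (65, array([ 541.2, -253.4]))]
knob side (array([ 466.58704567, -126.02363873]), np.float64(56.020748138427734))
ring (array([ 577.3182515 , -253.46752139]), np.float64(51.71826171875)) 577.720396228168 -253.60709760562762 154.03387522522982
plate_top [(0.72, array([ 546.1, -252.7,   55. ]))]
knob_grip [(0.84, array([ 465.3, -122.8,   78. ]))]
```

View pics/w3o.png

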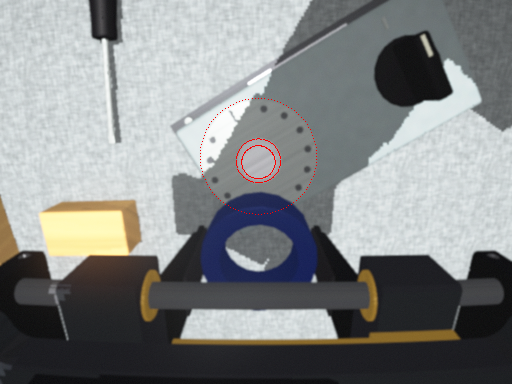

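Both wrist views agree on the plate at (543.0,-253.5) at a height of 55, and the drawn circles match the boss at (160,258). I move over it and stop just above the boss.

```bash
python3 -m inch '[[[0.2,0,0],0,1],[[0.2,0,0.1],0,1],[[0.175,0,0.3],0,1],[[0,0,0.4],0,1],[[0,0,0.2],0,1],[[0,0,0.1],0,1],[[0,0,0.1],0,1],[[0,0,0],0,1],[[0,0,0],0,1],[[0,0,0],0,1]]'
python3 - <<'E'
from fit import *
W=eyes.read_camera("wrist");s=env.state();x,y,z=s["eef_pos"]
print("ring",fitc(W,(x,y),[(32,z+23.8,1),(21,z+23.8,1)],6),"boss",fitc(W,(543,-253.5),PL[1:],4))
print(s["ft_force"])
delta([543.2,-253.6,59.2],np.pi)
cv2.imwrite("pics/c4.png",cv2.resize(W["pixels"][150:310,160:360],(800,640))[:600,:,::-1])
E
```

```text
t: 13.05
eef_pos: [543.4, -253.7, 82.4]
tcp_rot: [-3.141, 0.001, -3.141]
ft_force: [-0.2, 0.4, -1.8]
opening: 0.657
grip_force: 30.0
ring (array([ 543.30646485, -253.52394879]), np.float64(53.35303497314453)) boss (array([ 543.81102363, -253.38121797]), np.float64(48.66184997558594))
[-1.30613898 -0.03859537 -2.01180829]
t 13.10 pos [ 543.4 -253.7   82.3] rpy [-3.1414e+00  5.0000e-04 -3.1415e+00] turn_units 0.00 shift_units [0.003 0.001 0.385]
```

View pics/c4.png

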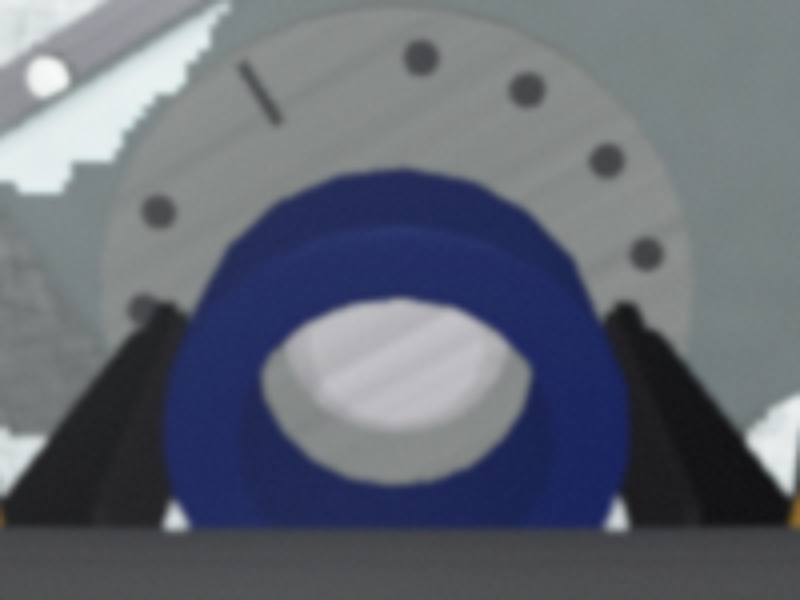

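The boss shows centred in the ring's hole, around (390,395) in the crop. I lower in small steps.

```bash
python3 -m inch '[[[0,0,0.06],0,1],[[0,0,0.06],0,1],[[0,0,0.05],0,1],[[0,0,0.04],0,1],[[0,0,0.03],0,1],[[0,0,0.02],0,1],[[0,0,0.02],0,1],[[0,0,0.02],0,1],[[0,0,0.02],0,1],[[0,0,0],0,1]]'; python3 -m inch '[[[0,0,0.02],0,1],[[0,0,0.01],0,1],[[0,0,0.01],0,1],[[0,0,0.01],0,1],[[0,0,0],0,1],[[0,0,0],0,1],[[0,0,0],0,1],[[0,0,0],0,1],[[0,0,0],0,1],[[0,0,0],0,1]]'
```

```text
t: 14.35
eef_pos: [543.2, -253.6, 62.7]
tcp_rot: [3.141, -0.0, -3.141]
ft_force: [0.1, 1.2, -0.9]
opening: 0.659
grip_force: 30.0
t: 15.6
eef_pos: [543.2, -253.6, 59.8]
tcp_rot: [3.142, 0.0, -3.141]
ft_force: [0.1, 0.6, -1.7]
opening: 0.659
grip_force: 30.0
```

```bash
python3 -m inch '[[[0,0,0.01],0,1],[[0,0,0.01],0,1],[[0,0,0],0,1],[[0,0,0],0,1],[[0,0,0],0,1],[[0,0,0],0,1],[[0,0,0],0,1],[[0,0,0],0,1],[[0,0,0],0,1],[[0,0,0],0,1]]'
```

```text
t: 16.85
eef_pos: [543.3, -253.6, 59.2]
tcp_rot: [-3.141, 0.0, -3.141]
ft_force: [-1.8, 1.3, 4.9]
opening: 0.659
grip_force: 30.0
```

Contact with the plate at the expected height. I release and rise.

```bash
python3 -m inch '[[[0,0,0],0,0.2],[[0,0,0],0,-0.1],[[0,0,0],0,-0.4],[[0,0,0],0,-0.7],[[0,0,0],0,-0.7],[[0,0,0],0,-0.7],[[0,0,0],0,-0.7],[[0,0,-0.1],0,-0.7],[[0,0,-0.2],0,-0.7],[[0,0,-0.3],0,-0.7]]'; python3 -m inch '[[[0,0,-0.5],0,-0.7],[[0,0,-0.5],-1,-0.7],[[-0.4,0,-0.2],-1,-0.7],[[0,0,0],-1,-0.7],[[0,0,0],-1,-0.7],[[0,0,0],-1,-0.7],[[0,0,0],-1,-0.7],[[0,0,0],0,-0.7],[[0,0,0],0,-0.7],[[0,0,0],0,-0.7]]'
python3 - <<'E'
from fit import *
W=eyes.read_camera("wrist");save(W,"w5.png");T=eyes.read_camera("top");S=eyes.read_camera("side")
print("ring",fitc(W,(543,-253.5),[(32,83,1),(21,83,1)],8),"z-alt",[(z,np.round(fitc(W,(543,-253.5),[(32,z,1),(21,z,1)],8)[1],1)) for z in (75,79,83,87,91)])
for p in (W,T,S): print("knob",fitc(p,(467,-124),KN,6))
for p in (W,S): print("kg",[(round(d["score"],2),np.round(atz(p,d["centre"],78),1)) for d in eyes.spot_point("knob_grip",p)])
delta([467,-124,130],np.radians(30)+np.pi)
E
```

```text
t: 18.1
eef_pos: [543.2, -253.6, 95.7]
tcp_rot: [3.141, -0.0, -3.142]
ft_force: [-0.2, 0.3, -0.5]
opening: 0.847
grip_force: 0.0
t: 19.35
eef_pos: [567.2, -251.5, 166.9]
tcp_rot: [-3.141, 0.0, -2.619]
ft_force: [-0.6, -0.5, 0.5]
opening: 0.853
grip_force: 0.0
ring (array([ 542.03182197, -254.37283957]), np.float64(93.59153747558594)) z-alt [(75, np.float64(96.0)), (79, np.float64(94.7)), (83, np.float64(93.6)), (87, np.float64(92.1)), (91, np.float64(88.0))]
knob (array([ 467.33534425, -123.90472353]), np.float64(51.63343811035156))
knob (array([ 470.85854805, -120.91106153]), np.float64(26.26343536376953))
knob (array([ 466.48185056, -125.9430629 ]), np.float64(55.87015914916992))
kg [(0.87, array([ 465.7, -124.4,   78. ]))]
kg [(0.79, array([ 474.3, -117.4,   78. ])), (0.65, array([424.5, 335.1,  78. ]))]
t 19.60 pos [ 567.1 -251.5  166.6] rpy [ 3.1415  0.     -2.6182] turn_units -0.00 shift_units [0.382 2.675 0.61 ]
```

View pics/w5.png

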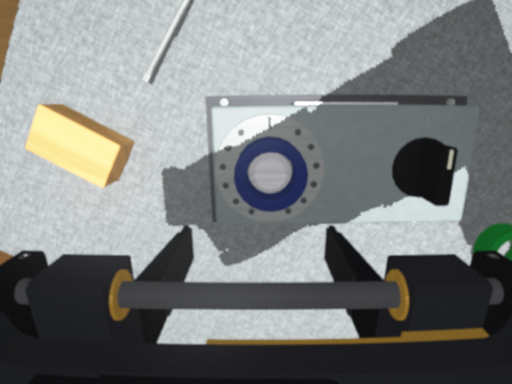

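The ring lies concentric over the boss at (172,270). The fixture edges are parallel to the image, so its yaw of 30° is confirmed. I move over the knob.

```bash
python3 -m inch '[[[0.1,0.3,0],0,0],[[0.1,0.5,0],0,0],[[0.1,0.6,0],0,0],[[0.07,0.6,0.1],0,0],[[0,0.4,0.2],0,0],[[0,0.27,0.2],0,0],[[0,0,0.1],0,0],[[0,0,0],0,0],[[0,0,0],0,0],[[0,0,0],0,0]]'
python3 - <<'E'
from fit import *
W=eyes.read_camera("wrist")
print("knob",fitc(W,(467.6,-123.8),KN,6))
for k in("knob_grip","knob"): print(k,[(round(d["score"],2),np.round(atz(W,d["centre"],78 if k!="knob" else 51),1)) for d in eyes.spot_point(k,W)])
delta([467.6,-123.8,59],np.radians(30)+np.pi)
cv2.imwrite("pics/c6.png",W["pixels"][...,::-1])
E
```

```text
t: 20.85
eef_pos: [468.1, -124.3, 130.8]
tcp_rot: [-3.141, 0.0, -2.618]
ft_force: [-0.6, 0.1, -0.2]
opening: 0.502
grip_force: 0.0
knob (array([ 467.03748856, -124.14193993]), np.float64(56.700740814208984))
knob_grip [(0.57, array([ 466.5, -124.5,   78. ]))]
knob [(0.62, array([ 464.9, -126.5,   51. ]))]
t 21.00 pos [ 467.9 -124.1  130.8] rpy [-3.1414e+00  3.0000e-04 -2.6181e+00] turn_units -0.00 shift_units [0.002 0.007 1.196]
```

View pics/c6.png

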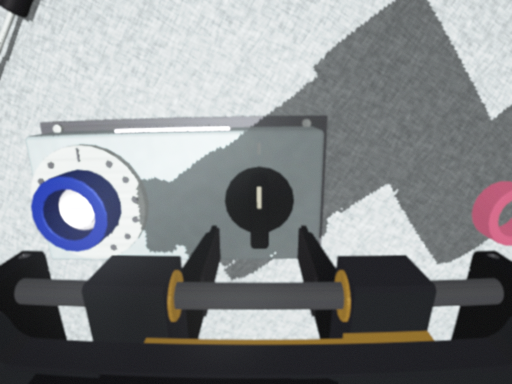

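The knob skirt is at (200,259), with its bar running straight along the finger pads. I descend and grip.

```bash
python3 -m inch '[[[0,0,0.2],0,0],[[0,0,0.3],0,0],[[0,0,0.3],0,0],[[0,0,0.2],0,0],[[0,0,0.12],0,0],[[0,0,0.06],0,0],[[0,0,0],0,0],[[0,0,0],0,0],[[0,0,0],0,0.3],[[0,0,0],0,0.5]]'; python3 -m inch '[[[0,0,0],0,0.6],[[0,0,0],0,0.7],[[0,0,0],0,1],[[0,0,0],0,1],[[0,0,0],0,1],[[0,0,0],0,1],[[0,0,0],0,1],[[0,0,0],0,1],[[0,0,0],0,1],[[0,0,0],0,1]]'; python3 -c "
from h import *
s=env.state();print(s['moment'],s['tcp_rot'],s['eef_pos'])"
```

```text
t: 22.25
eef_pos: [467.9, -123.9, 60.0]
tcp_rot: [-3.141, 0.0, -2.618]
ft_force: [-0.6, -0.0, 0.2]
opening: 0.344
grip_force: 0.0
t: 23.5
eef_pos: [467.9, -124.0, 59.9]
tcp_rot: [-3.141, 0.0, -2.618]
ft_force: [0.9, -4.6, -0.5]
opening: 0.147
grip_force: 30.0
[-0.71535874 -0.10843323  0.13089137] [-3.14133764e+00  2.23237301e-04 -2.61790799e+00] [ 467.89990802 -123.99997247   59.85274269]
```

```bash
for k in 1; do python3 -m inch '[[[0,0,0],0.5,1],[[0,0,0],0.5,1],[[0,0,0],0.5,1],[[0,0,0],0.5,1],[[0,0,0],0.5,1],[[0,0,0],0.5,1],[[0,0,0],0.5,1],[[0,0,0],0.5,1],[[0,0,0],0.4,1],[[0,0,0],0.4,1]]'; done; python3 -c "
from h import *
s=env.state();print(s['moment'],(-2.6179-s['tcp_rot'][2]),s['joints'])"
```

```text
t: 24.75
eef_pos: [468.1, -124.4, 59.9]
tcp_rot: [-3.141, 0.001, -3.038]
ft_force: [0.2, -8.3, -1.2]
opening: 0.144
grip_force: 30.0
[-1.36176334 -0.00308091  0.24129402] 0.41987156961104066 [-3.96028234e-01  5.31301290e-01  2.04903226e+00 -6.01604597e-04
  5.60342830e-01 -2.07013595e+00]
```

First stop: turned 0.420 rad, moment up by 0.11 N m. I take the second in two halves to feel the detent.

```bash
q='from h import *
s=env.state();print("M",np.round(s["moment"],3),"turn",round(float((-2.6179-s["tcp_rot"][2])%6.2832),3))'
python3 -m inch '[[[0,0,0],0.4,1],[[0,0,0],0.4,1],[[0,0,0],0.4,1],[[0,0,0],0.4,1],[[0,0,0],0.3,1],[[0,0,0],0,1],[[0,0,0],0,1],[[0,0,0],0,1],[[0,0,0],0,1],[[0,0,0],0,1]]'; python3 -c "$q"
python3 -m inch '[[[0,0,0],0.5,1],[[0,0,0],0.5,1],[[0,0,0],0.5,1],[[0,0,0],0.5,1],[[0,0,0],0.5,1],[[0,0,0],0.4,1],[[0,0,0],0,1],[[0,0,0],0,1],[[0,0,0],0,1],[[0,0,0],0,1]]'; python3 -c "$q"
```

```text
t: 26.0
eef_pos: [468.1, -124.5, 59.9]
tcp_rot: [-3.141, 0.001, 3.081]
ft_force: [-0.7, -9.4, -0.6]
opening: 0.145
grip_force: 30.0
M [-1.598  0.002  0.141] turn 0.585
t: 27.25
eef_pos: [468.0, -124.7, 59.9]
tcp_rot: [-3.141, 0.001, 2.828]
ft_force: [-0.9, -10.5, -1.4]
opening: 0.149
grip_force: 30.0
M [-2.14   0.198  0.213] turn 0.837
```

Second stop at 0.837. On to the third, again in halves.

```bash
q='from h import *
s=env.state();print("M",np.round(s["moment"],3),"turn",round(float((-2.6179-s["tcp_rot"][2])%6.2832),3))'
python3 -m inch '[[[0,0,0],0.4,1],[[0,0,0],0.4,1],[[0,0,0],0.4,1],[[0,0,0],0.4,1],[[0,0,0],0.3,1],[[0,0,0],0,1],[[0,0,0],0,1],[[0,0,0],0,1],[[0,0,0],0,1],[[0,0,0],0,1]]'; python3 -c "$q"
python3 -m inch '[[[0,0,0],0.5,1],[[0,0,0],0.5,1],[[0,0,0],0.5,1],[[0,0,0],0.5,1],[[0,0,0],0.5,1],[[0,0,0],0.4,1],[[0,0,0],0,1],[[0,0,0],0,1],[[0,0,0],0,1],[[0,0,0],0,1]]'; python3 -c "$q"
python3 - <<'E'
from fit import *
W=eyes.read_camera("wrist");S=eyes.read_camera("side")
print("ring",fitc(W,(543,-253.5),[(32,83,1),(21,83,1)],8),env.state()["qvel"])
im=np.hstack([cv2.resize(W["pixels"],(480,360)),cv2.resize(S["pixels"][110:230,250:350],(300,360))]);cv2.imwrite("pics/f.png",im[...,::-1])
E
```

```text
t: 28.5
eef_pos: [468.0, -124.9, 59.9]
tcp_rot: [-3.141, 0.001, 2.662]
ft_force: [-1.6, -13.1, -1.3]
opening: 0.15
grip_force: 30.0
M [-2.408  0.344  0.183] turn 1.003
t: 29.75
eef_pos: [467.8, -125.1, 59.9]
tcp_rot: [-3.141, 0.001, 2.409]
ft_force: [-3.0, -15.5, -1.1]
opening: 0.145
grip_force: 30.0
M [-2.861  0.553  0.203] turn 1.256
ring (array([ 535. , -261.5]), np.float64(0.0)) [-0.00106505 -0.00045509 -0.00041692  0.00076969  0.00245345 -0.00082579]
```

View pics/f.png

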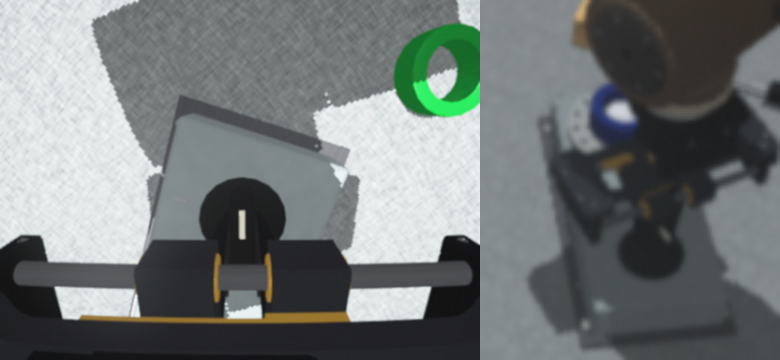

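The white mark at (224,242) points straight along the tool, so the knob has followed to 1.256 rad. The ring is still over the boss at (110,615). I hand in.

```bash
python3 -c "
from cell import env
print(env.job_done())"
```

```text
the job is handed in; nothing more can be done
None
```

The blue ring lies flat over the boss and is let go, and the gripper is holding the knob at the third stop (1.256 rad by the tool's turn, target 1.257); the job is handed in at about 30 s of the 64 s, and no verdict was shown.

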